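Hold an alignment rod through a flanged bush and a welding jig's guide

ROBOT

A 6-joint arm with a two-finger parallel gripper is mounted at the origin on a cart in front of the work surface, level with it; the furniture and walls round the work are solid. World frame = base frame: x ahead of the robot, y to its left, z up, the work surface at z = 0. Lengths are in m, angles in rad, forces in N, time in s.
With the tool pointing down it reaches from about 0.2 to 0.875 m from the base axis. Payload 3.4 kg.
Tool frame: the origin (TCP) lies between the finger pads; the fingertips stand 25 mm ahead of it and the grasp point (between the pads) lies 6 mm ahead of it (r.nose_length is the z of the fingertips in the tool frame, in m); z points along the fingers, y is the line along which they close (so a half turn about z gives the same grasp; the last joint's range is limited). The gripper opens to 94 mm and grips with 3 to 60 N. Pads are 16 mm wide; open, the fingers measure 119 mm over their backs; the gripper's body (75 mm by 177 mm) begins 78 mm behind the grasp point.
Start: joints at [0.99, 0.276, 1.505, -0, 1.361, -0.121], TCP at [0.255, 0.515, 0.23] pointing down, gripper open.
Joint ranges: [-2.89, 2.89], [-0.75, 2.08], [0.22, 2.7], [-1.18, 4.32], [0.11, 2.71], [-2.7, 2.7]. Speed limits (rad/s): [2.57, 2.57, 3.14, 3.14, 3.14, 3.14].

INTERFACE

Orientations are given as a unit quaternion [w, x, y, z].
In Python, from plant import r, gripper_to, inverse_kinematics, vision, models, telemetry gives the robot as it stands. Calls block until the motion is done:
- r.move_to(position, orientation): joint-space move of the TCP to a pose.
- r.move_l(position, rot=None, vel=0.15, guard=None): straight line of the TCP; rot=None keeps the orientation; vel is the mean speed in m/s. With guard (N) it stops when the force on the tool has changed by that much, and returns True; else False.
- r.movej(angles): joint-space move.
- gripper_to(opening, f_grip=None): finger opening in m; f_grip is the grip in N (None keeps the last); returns when the fingers have stopped.
- r.hold(seconds).
- inverse_kinematics(position, orientation): joint angles nearest the present ones, or None.
- vision.snapshot(name): name is "scene" or "top" or "wrist"; returns the picture (420x560x3 uint8, red, green, blue); there is no depth.
- vision.get_calibration(name): a dict with "fx", "fy", "cx", "cy" (pixels), "position" and "orientation" of the camera in the world. Camera axes: x right, y down, z forward; pixel columns grow to the right and rows downward; lengths in m; the calibration is good to about 2 mm. A picture is of the moment at which its call begins: read the wrist's pose just before it. get_calibration takes no time and is no camera call; for the wrist camera it gives the pose at the moment of the call.
A pose or a line that the arm cannot do raises r.PlanningError and nothing moves.
- r.sign_off(): hands the job in; it is judged then, once.
Trained networks look in the newest picture that a camera, given by its name, has taken for a name from the list of things; names that differ only in an ending like _2 or _b are one class to them, and where a whole thing is asked for, a point or a joint stands for the part that bears it (a point fixed in the world has none). Each returns a list of dicts, best first, with "score" (0 to 1); they miss things now and then, are a little off and sometimes report something else, mostly with a low value. They report only what shows in the picture. A call takes as long as a camera call. They do not tell look-alikes from the thing itself.
- models.boxes_of(thing, camera): "at" ([x, y, z] in m, in world coordinates, good to about 4 mm: the middle of the surface that is visible of it).
- models.regions_of(thing, camera): "pixels" (420x560 bool, what is visible of it).
- models.mark_of(thing, camera): "at" ([x, y, z] in m, in world coordinates, good to about 4 mm: a listed point, or the origin of a listed thing).
Readings, each from a call of its own:
- telemetry.current_t(): time.
- telemetry.current_joints(): joint angles.
- telemetry.current_dq(): joint speeds.
- telemetry.current_joint_efforts(): joint torques, N m.
- telemetry.current_ee_pos(): TCP position.
- telemetry.current_tool_rot(): TCP orientation.
- telemetry.current_wrist_force(): force on the tool from outside, world axes, zero at the start.
- telemetry.current_torque(): the same for the moment, N m.
- telemetry.current_opening(): finger opening in m.
- telemetry.current_finger_force(): force on a finger pad.
Only numpy, scipy, OpenCV 4.12 (cv2) and the standard library are available. Lean on these libraries where they do the work, as an engineer would, in place of code of your own. Each camera call takes 0.05 s, during which the arm holds its last target. There are 200 camera calls.

TASK

Set the loose steel bush flange down in the round pocket on top of the welding jig, fully seated, and let go of it. Then take the orange-handled alignment rod from its stand and thread it, point first, straight down through the bush and on through the brass guide below it; finish while still holding the rod there upright, its point showing below the jig's lower arm but clear of the table. Leave the other things on the bench where they are.

Things in the scene. Friction and masses are not known exactly. Their poses are not given: they have to be found in the camera images.
- bush_centre (a point): Loose bright steel flanged bush, 30 mm high, 0.12 kg; stands on its flange (44 mm diameter, the lowest 6 mm), above which rises a round barrel 26 mm in diameter; 15 mm bore all through. This point is on the axis half-way up, 15 mm above the underside. z points up along the bore, away from the flange.
- jig_pocket (a point): Centre of the floor (88 mm above the table) of the round pocket, 47 mm wide and 6 mm deep, in the yellow top plate of the fixed jig. Upper arm: 70 x 70 mm, 80 to 94 mm above the table; a 20 mm hole goes on down from the pocket floor. A column no taller than the arm stands on its own +x side, 35 to 50 mm from the vertical bore axis (foot to 70 mm); other sides open. z is up.
- jig_guide (a point): Centre of the upper mouth of the jig's fixed brass guide, 50 mm above the table, straight below the pocket on the same axis. Its 15 mm bore runs down through the collar (24 mm wide, 8 mm high) and the lower arm (70 x 70 x 12 mm) to the arm's underside 30 mm above the table; below that is only free space down to the table. Axes as jig_pocket.
- stand_top (a point): Centre of the top of the fixed grey stand, a 60 x 60 mm block 50 mm high, with a 13 mm round hole 45 mm deep in its middle where the rod stands upright at the start. z is up.
- rod_grip (a point): Middle of the orange, black-ringed handle (20 mm diameter, 40 mm long) of the alignment rod, on its axis, 140 mm from the rod's point and 20 mm below its top. The rod is 160 mm long, 0.15 kg; its steel shaft is 12 mm in diameter, the lowest 10 mm tapering to a 6 mm blunt point. z points along the rod from point to handle.
- rod_tip (a point): Centre of the blunt lower end of the alignment rod, 140 mm below rod_grip along the rod's axis. Same axes.
- rod: The alignment rod as a whole; its origin is at the centre of its blunt lower end, z along the rod towards the handle.
- bush: The loose steel bush as a whole; its origin is at the centre of its underside, z up along the bore, away from the flange.
- pliers: Blue-handled pliers, 50 x 176 x 13 mm, lying on the table; origin at the centre of the underside. Bystander, not to be moved.
- soapstone: White soapstone stick, 12 x 105 x 9 mm, lying on the table; origin at the centre of the underside. Bystander, not to be moved.
- marker: White and yellow paint marker, 17 x 123 x 17 mm, lying on the table; origin at the centre of the underside. Bystander, not to be moved.
Mind the look-alikes: they are no part of the job. What is meant by the rod is not blue or purple, and is the larger of those in its own colour.

How it is judged:
By the outcome, as a careful person would: the job done as asked, in the order asked, and still so for the second after the job is handed in, while the arm keeps its last pose, push and grip.
It also fails if it takes over 66 s, if anything falls off the work surface, if the arm or the gripper's body presses on something with over 40 N, if the wrist force passes 120 N, or if a joint passes its speed limit or range.

## Working session

There is one attempt and no reset: what is moved stays moved. The work goes in short steps, each a Python script; the robot and the scene stay as the last script left them, time stands still between calls to the robot, and variables do not carry over. Pictures are saved under pics/ and viewed, at most 10 in all, crops included, and the job is handed in when it is done.

```bash
ls; mkdir -p pics
python3 - <<'E'
from plant import r, vision, models, telemetry
import cv2,numpy as np
ims=[]
for c in ["scene","top"]:
    im=vision.snapshot(c); ims.append(im)
    cv2.imwrite(f"pics/{c}0.png",im[:,:,::-1])
    k=vision.get_calibration(c); print(c,k)
    for t in ["bush_centre","jig_pocket","jig_guide","stand_top","rod_grip","rod_tip","pliers","soapstone","marker"]:
        print(t,[(np.round(d["at"],3).tolist(),round(d["score"],2)) for d in models.mark_of(t,c)][:4])
print(telemetry.current_t(),r.nose_length,telemetry.current_tool_rot())
E
```

```text
pics
scene {'fx': 506.14336711082245, 'fy': 506.14336711082245, 'cx': 273.823797227396, 'cy': 205.30391973338013, 'position': array([0.64716212, 0.48515123, 0.82906609]), 'orientation': array([-0.01085746,  0.05437875,  0.94989917, -0.30759818])}
bush_centre [([0.432, 0.107, 0.014], 0.7)]
jig_pocket [([0.625, -0.191, 0.089], 0.92), ([0.393, -0.086, -0.005], 0.23)]
jig_guide [([0.622, -0.187, 0.051], 0.7)]
stand_top [([0.567, -0.017, 0.049], 0.91)]
rod_grip [([0.598, 0.072, 0.138], 0.8), ([0.565, -0.018, 0.139], 0.75), ([0.541, 0.067, 0.106], 0.63), ([0.593, -0.1, 0.094], 0.52)]
rod_tip [([0.597, 0.078, 0.002], 0.91), ([0.539, 0.069, -0.001], 0.55), ([0.589, -0.098, 0.0], 0.52)]
pliers [([0.393, -0.087, -0.001], 0.79), ([0.627, -0.19, 0.048], 0.17)]
soapstone []
marker []
top {'fx': 442.55486178639086, 'fy': 442.55486178639086, 'cx': 281.61737920653576, 'cy': 208.206227425912, 'position': array([ 0.45104148, -0.0441062 ,  1.10899633]), 'orientation': array([ 0.04526964, -0.69817998,  0.71298798, -0.04629819])}
bush_centre [([0.432, 0.107, 0.014], 0.49)]
jig_pocket [([0.623, -0.192, 0.092], 0.98)]
jig_guide [([0.625, -0.19, 0.051], 0.87)]
stand_top [([0.568, -0.015, 0.048], 0.69)]
rod_grip [([0.595, 0.08, 0.139], 0.69), ([0.598, -0.096, 0.093], 0.56), ([0.536, 0.067, 0.109], 0.38)]
rod_tip [([0.594, -0.098, -0.004], 0.57), ([0.594, 0.074, 0.003], 0.57), ([0.536, 0.064, 0.001], 0.57)]
pliers [([0.392, -0.082, 0.001], 0.7), ([0.738, -0.027, 0.0], 0.35)]
soapstone [([0.739, -0.025, 0.0], 0.55)]
marker [([0.769, -0.072, 0.001], 0.65)]
1.0 0.025 [-2.76359523e-06  2.27879027e-01  9.73689450e-01  5.81545176e-05]
```

View pics/scene0.png

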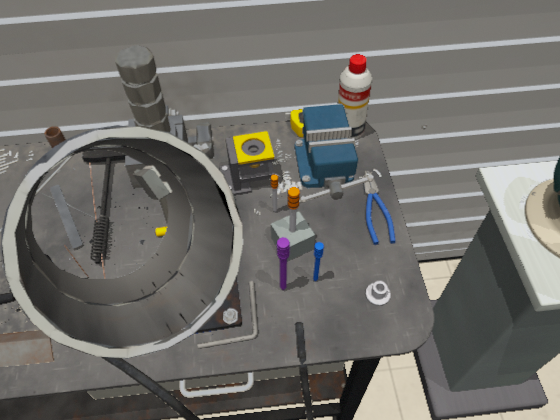

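View pics/top0.png

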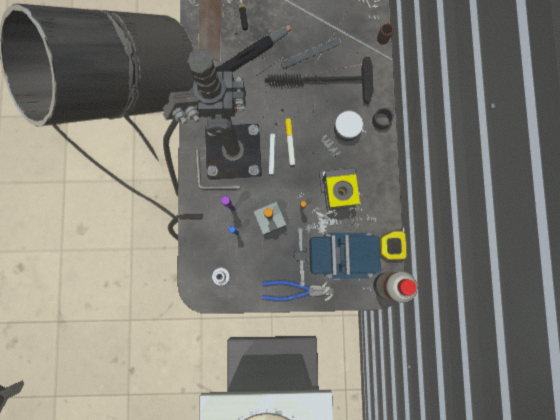

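Scene: the jig's yellow top is at scene (253,148) and top (343,190). The large orange rod in its stand is at (293,197) and (268,213). The bush stands flange down at (378,290) and (220,276). The look-alikes are a small orange rod, a purple one and a blue one. I still need the heights of the vise and the mast.

```bash
cat > h.py <<'E'
from plant import r, gripper_to, inverse_kinematics, vision, models, telemetry
import numpy as np, cv2
from scipy.spatial.transform import Rotation as R
def rot(q): return R.from_quat(np.roll(q,-1)).as_matrix()
def ray(k,uv):
    d=rot(k["orientation"])@np.array([(uv[0]-k["cx"])/k["fx"],(uv[1]-k["cy"])/k["fy"],1.])
    return np.array(k["position"]),d/np.linalg.norm(d)
def proj(k,p):
    c=rot(k["orientation"]).T@(np.array(p)-k["position"]); return np.array([k["fx"]*c[0]/c[2]+k["cx"],k["fy"]*c[1]/c[2]+k["cy"]])
def onplane(k,uv,z):
    o,d=ray(k,uv); return o+d*(z-o[2])/d[2]
def tri(obs):   # [(k,uv),...] -> point, worst miss
    P=[ray(k,uv) for k,uv in obs]; M=[np.eye(3)-np.outer(d,d) for o,d in P]
    x=np.linalg.solve(sum(M),sum(m@o for m,(o,d) in zip(M,P)))
    return x,max(np.linalg.norm(m@(x-o)) for m,(o,d) in zip(M,P))
def down(yaw): # closing axis at angle yaw from world y
    return np.roll((R.from_euler('z',yaw)*R.from_quat([0,1,0,0])).as_quat(),1)
def save(n,im): cv2.imwrite(f"pics/{n}.png",im[:,:,::-1])
def marks(t,c): return [(np.round(d["at"],4).tolist(),round(d["score"],2)) for d in models.mark_of(t,c)][:4]
E
python3 - <<'E'
from h import *
s,t=vision.get_calibration("scene"),vision.get_calibration("top")
for n,a,b in [("mast top",(138,58),(203,62)),("vise top",(325,112),(345,255)),("rod top",(293,191),(268,212)),("small",(275,178),(303,204)),("purple",(283,242),(226,201)),("bush",(379,286),(220,276)),("pocket",(253,147),(343,190)),("ductrim low",(0,240),(185,110)),("bottle",(357,62),(407,287))]:
    x,e=tri([(s,a),(t,b)]); print(n,x.round(3),round(e,3))
c=[(235,138),(267,134),(275,156),(241,161)]
print("jig corners",[onplane(s,p,.094).round(3)[:2].tolist() for p in c])
for y in (0,np.pi/2,-np.pi/2):
  for p in [(.432,.107,.2),(.624,-.19,.26),(.566,-.017,.3)]:
    q=inverse_kinematics(p,down(y)); print(y,p,None if q is None else np.round(q,2))
w=vision.get_calibration("wrist"); T=rot(telemetry.current_tool_rot())
print("cam in tool",T.T@(w["position"]-telemetry.current_ee_pos()),(T.T@rot(w["orientation"])).round(2))
E
```

```text
mast top [0.74  0.062 0.511] 0.001
vise top [ 0.479 -0.18   0.176] 0.009
rod top [ 0.567 -0.018  0.165] 0.001
small [ 0.59  -0.096  0.106] 0.0
purple [0.595 0.073 0.157] 0.001
bush [0.431 0.105 0.03 ] 0.001
pocket [ 0.623 -0.191  0.091] 0.0
ductrim low [0.828 0.151 0.342] 0.091
bottle [ 0.404 -0.301  0.188] 0.001
jig corners [[0.657, -0.217], [0.592, -0.22], [0.583, -0.16], [0.649, -0.155]]
0 (0.432, 0.107, 0.2) [ 0.09  0.1   1.81 -0.    1.23 -1.48]
0 (0.624, -0.19, 0.26) [-0.4   0.38  1.27 -0.    1.49 -1.97]
0 (0.566, -0.017, 0.3) [-0.15  0.23  1.4  -0.    1.51 -1.72]
1.5707963267948966 (0.432, 0.107, 0.2) None
1.5707963267948966 (0.624, -0.19, 0.26) None
1.5707963267948966 (0.566, -0.017, 0.3) None
-1.5707963267948966 (0.432, 0.107, 0.2) [ 0.09  0.1   1.81 -0.    1.23  0.09]
-1.5707963267948966 (0.624, -0.19, 0.26) [-0.4   0.38  1.27 -0.    1.49 -0.4 ]
-1.5707963267948966 (0.566, -0.017, 0.3) [-0.15  0.23  1.4  -0.    1.51 -0.15]
cam in tool [ 0.07344568  0.00046945 -0.15456181] [[ 0.   -0.97 -0.25]
 [ 1.    0.   -0.  ]
 [ 0.   -0.25  0.97]]
```

Run:
```python
from h import *
gripper_to(.05,20)
ims=[]
for i,p in enumerate([(.432,.107,.2),(.432,.075,.16)]):
    (r.move_to if i==0 else r.move_l)(p,down(0)); r.hold(.2)
    k=vision.get_calibration("wrist"); im=vision.snapshot("wrist"); ims.append(im)
    g=models.regions_of("bush","wrist")
    print(marks("bush_centre","wrist"))
    if g:
        m=g[0]["pixels"]; v,u=np.nonzero(m); print(g[0]["score"],u.min(),u.max(),v.min(),v.max(),u.mean(),v.mean())
    np.save(f"k{i}.npy",k,allow_pickle=True)
save("bush",np.hstack(ims)[::1,::1] if 0 else cv2.resize(np.hstack(ims),(800,300)))
save("b0",ims[0]);save("b1",ims[1]);print(telemetry.current_t())
```

```text
[([0.4328, 0.1054, 0.0152], 0.67)]
0.61 254 294 174 215 274.0648 194.492
[([0.4329, 0.1061, 0.0161], 0.73)]
0.86 286 331 181 225 308.47124183006537 202.2934640522876
4.65
```

View pics/bush.png

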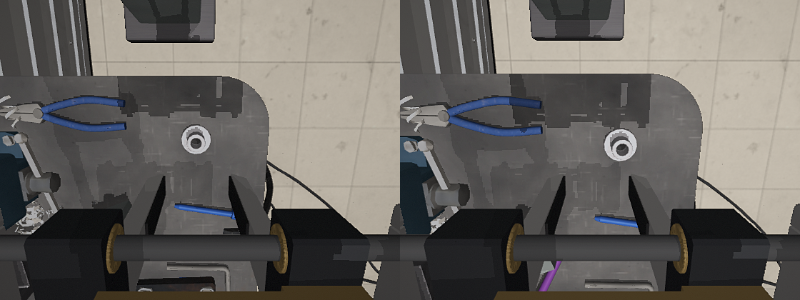

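The wrist views show the bush standing clear at about (274,195) and (308,203), flange down. Next I'll check its position by triangulation and grasp it.

Run:
```python
from h import *
k=[np.load(f"k{i}.npy",allow_pickle=True).item() for i in (0,1)]
uv=[(274.,194.5),(308.5,203.)]
print(tri(list(zip(k,uv))),[onplane(a,b,.006) for a,b in zip(k,uv)])
x=np.mean([onplane(a,b,.006)[:2] for a,b in zip(k,uv)]+[(.4329,.1058)],0)
print(x)
r.move_l((*x,.10),vel=.2)
print(r.move_l((*x,.0335),vel=.08,guard=6), telemetry.current_ee_pos())
gripper_to(.02,25)
print(telemetry.current_opening(),telemetry.current_finger_force())
r.move_l((*x,.2),vel=.2)
print(telemetry.current_opening(),telemetry.current_wrist_force())
r.move_to((.60,-.15,.30),down(0)); r.hold(.2)
ims=[]
for i,p in enumerate([(.60,-.16,.30),(.60,-.21,.28)]):
    r.move_l(p); r.hold(.2)
    k=vision.get_calibration("wrist"); im=vision.snapshot("wrist"); save(f"j{i}",im); ims.append(im)
    np.save(f"kj{i}.npy",k,allow_pickle=True)
    print(marks("jig_pocket","wrist"),marks("jig_guide","wrist"),proj(k,(.624,-.19,.094)))
save("jig",cv2.resize(np.hstack(ims),(800,300))); print(telemetry.current_t())
```

```text
(array([0.42938269, 0.10631413, 0.01031496]), np.float64(0.000409472628277059)) [array([0.4298589 , 0.10640051, 0.006     ]), array([0.43078982, 0.10665195, 0.006     ])]
[0.43118291 0.10628415]
False [0.4316916  0.10628261 0.03390993]
0.025740108163190344 25.000585368834436
0.025527924367800155 [ 0.25177933  0.49678464 -1.55919333]
[([0.625, -0.1906, 0.0871], 0.69)] [([0.6262, -0.1893, 0.047], 0.71)] [247.91717435 215.67120865]
[([0.6224, -0.1906, 0.0888], 0.88)] [([0.623, -0.1931, 0.05], 0.57)] [293.55502669 220.16396219]
10.5
```

View pics/jig.png

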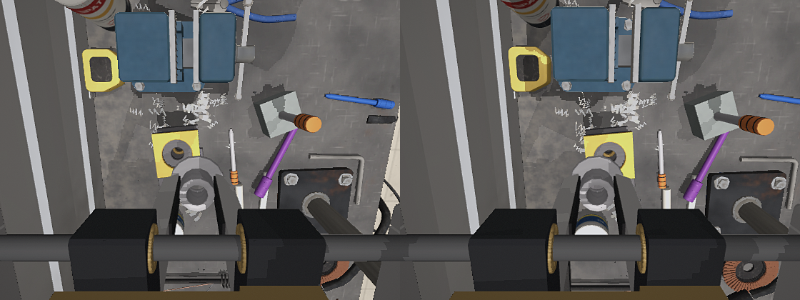

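The wrist views show the bush held between the fingers. The pocket, at about (250,215) in the first full-resolution frame, is partly hidden by it. I'll back off a little and fit the pocket's rim.

Run:
```python
from h import *
ims=[]
for i,p in enumerate([(.57,-.16,.26),(.57,-.22,.26)]):
    r.move_l(p,vel=.25); r.hold(.3)
    k=vision.get_calibration("wrist"); k["tcp"]=telemetry.current_ee_pos(); im=vision.snapshot("wrist"); save(f"l{i}",im)
    np.save(f"kl{i}.npy",k,allow_pickle=True)
    hsv=cv2.cvtColor(im,cv2.COLOR_RGB2HSV)
    m=((hsv[...,0]>22)&(hsv[...,0]<34)&(hsv[...,1]>120)).astype(np.uint8)
    u,v=proj(k,(.624,-.19,.094)); print("expected",u,v)
    cs,h=cv2.findContours(m,cv2.RETR_CCOMP,cv2.CHAIN_APPROX_NONE)
    for c,hh in zip(cs,h[0]):
        if hh[3]>=0 and cv2.contourArea(c)>200:
            e=cv2.fitEllipse(c); print(e,onplane(k,e[0],.094))
            u,v=e[0]
    c0=np.s_[int(v)-60:int(v)+140,int(u)-95:int(u)+105]
    ims.append(cv2.resize(im[c0],(400,400),interpolation=cv2.INTER_CUBIC)); print("crop origin",int(u)-95,int(v)-60)
    g=models.regions_of("bush","wrist"); print([(a["score"],np.argwhere(a["pixels"]).mean(0)[::-1]) for a in g])
save("l",np.hstack(ims)); print(telemetry.current_t())
```

```text
expected 246.30224346592607 253.93425352420076
crop origin 151 193
[(0.77, array([275.47642045, 254.25284091]))]
expected 303.8676428899077 254.62092701407445
crop origin 208 194
[(0.79, array([275.37874584, 254.36320755]))]
12.0917
```

View pics/l.png

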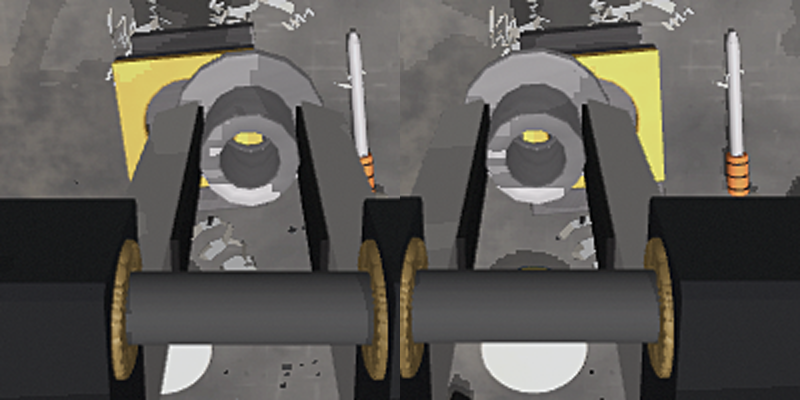

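Both crops show the bush upright in the hand, barrel top centred at about (276,272.7), and still hiding the pocket. The jig column is on the robot side. I'll look from farther out.

Run:
```python
from h import *
ims=[];obs=[]
for i,p in enumerate([(.665,-.21,.23),(.665,-.17,.23)]):
    r.move_l(p,vel=.25); r.hold(.3)
    k=vision.get_calibration("wrist"); tcp=telemetry.current_ee_pos(); im=vision.snapshot("wrist"); save(f"m{i}",im)
    hsv=cv2.cvtColor(im,cv2.COLOR_RGB2HSV)
    m=((hsv[...,0]>22)&(hsv[...,0]<34)&(hsv[...,1]>120)).astype(np.uint8)
    u,v=proj(k,(.624,-.19,.094)); print("expected",u,v)
    cs,h=cv2.findContours(m,cv2.RETR_CCOMP,cv2.CHAIN_APPROX_NONE)
    for c,hh in zip(cs,h[0]):
        if hh[3]>=0 and cv2.contourArea(c)>200:
            e=cv2.fitEllipse(c); print(e,onplane(k,e[0],.094)); obs.append((k,e[0]))
            c2=max(cs,key=cv2.contourArea); print([onplane(k,q,.094)[:2].round(4).tolist() for q in cv2.boxPoints(cv2.minAreaRect(c2))])
    b=onplane(k,(276,272.7),tcp[2]-.0039); print("bush top - tcp",b-tcp)
    c0=np.s_[max(0,int(v)-80):int(v)+120,int(u)-95:int(u)+105]
    ims.append(cv2.resize(im[c0],(400,400),interpolation=cv2.INTER_CUBIC))
if len(obs)>1: print(tri(obs))
save("m",np.hstack(ims)); print(telemetry.current_t())
```

```text
expected 299.01390409536435 164.07058870499316
bush top - tcp [-0.00060721  0.00058595 -0.0039    ]
expected 252.6390800154558 163.52716847328153
bush top - tcp [-0.00058307  0.00057508 -0.0039    ]
13.65
```

View pics/m.png

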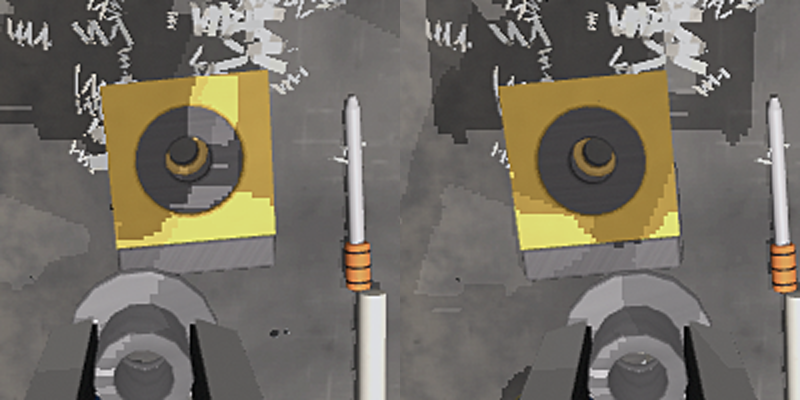

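Both views show the pocket rim complete, centred at about (298.5,164.3) and (252.75,163.5), within a millimetre of the estimate. Next I'll place the bush.

Run:
```python
from h import *
k=vision.get_calibration("wrist")
p=onplane(k,(252.75,163.5),.094); print(p)
x=p[:2]-np.array([-.0006,.0005])
np.save("pocket.npy",p)
r.move_l((*x,.16),vel=.15)
hit=r.move_l((*x,.1225),vel=.05,guard=5)
print(hit,telemetry.current_ee_pos()-np.r_[x,0],telemetry.current_wrist_force(),telemetry.current_opening(),telemetry.current_t())
```

```text
[ 0.62396642 -0.18982046  0.094     ]
True [-0.00077591  0.00038085  0.12175446] [-0.34367586 -0.12250605  4.66403914] 0.025625429956590486 15.1
```

Contact came at the pocket-floor height, so the bush is seated. Next I'll release it, back off and check.

Run:
```python
from h import *
gripper_to(.05)
e=telemetry.current_ee_pos()
r.move_l((e[0],e[1],.17),vel=.15)
r.move_l((.665,-.19,.23),vel=.25); r.hold(.3)
k=vision.get_calibration("wrist"); im=vision.snapshot("wrist")
print(marks("bush_centre","wrist"),marks("jig_pocket","wrist"),proj(k,(.624,-.1898,.118)))
u,v=proj(k,(.624,-.1898,.1)).astype(int)
print(u-75,v-75); save("n",cv2.resize(im[v-75:v+75,u-75:u+75],(600,600),interpolation=cv2.INTER_CUBIC)); print(telemetry.current_t())
np.save("kn.npy",k,allow_pickle=True)
```

```text
[([0.6224, -0.1908, 0.1013], 0.94), ([0.621, -0.1883, 0.0867], 0.74)] [([0.6234, -0.1944, 0.0851], 0.7)] [274.73987806 169.62495716]
199 91
17.05
```

View pics/n.png

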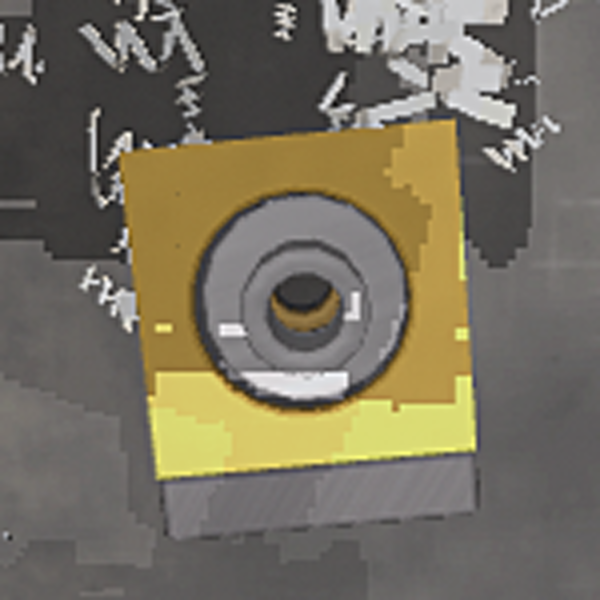

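The bush sits flat and centred in the pocket, its barrel ring at about (275.5,167.5), and the gripper has let go. Next is the rod.

Run:
```python
from h import *
k=np.load("kn.npy",allow_pickle=True).item(); print("bush top",onplane(k,(275.5,167.5),.118))
gripper_to(.05,40)
r.move_l((.62,-.12,.28),vel=.3)
ims=[]
for i,p in enumerate([(.60,-.04,.29),(.60,.005,.27)]):
    r.move_l(p,vel=.25); r.hold(.3)
    k=vision.get_calibration("wrist"); im=vision.snapshot("wrist"); ims.append(im); np.save(f"ko{i}.npy",k,allow_pickle=True)
    print([m for m in marks("rod_grip","wrist")],marks("stand_top","wrist"),proj(k,(.567,-.017,.165)),proj(k,(.567,-.017,.05)))
c=[im[60:360,60:460] for im in ims]
save("o",np.hstack(c)); print(telemetry.current_t())
```

```text
bush top [ 0.62233994 -0.18920652  0.118     ]
[([0.548, 0.1777, 0.0088], 0.82), ([0.7082, -0.0337, 0.0197], 0.78), ([0.568, -0.0169, 0.1469], 0.74), ([0.6924, -0.0865, 0.0102], 0.65)] [([0.5675, -0.0219, 0.0489], 0.7)] [304.00346047 175.24761782] [295.72856865 161.32072241]
[([0.7069, -0.0338, 0.0235], 0.83), ([0.5664, -0.0189, 0.1445], 0.82), ([0.6933, -0.0896, 0.0066], 0.63), ([0.5489, 0.1808, 0.0082], 0.56)] [([0.5666, -0.0185, 0.0505], 0.77)] [247.40708861 178.43132884] [255.63030917 162.69140591]
19.475
```

View pics/o.png

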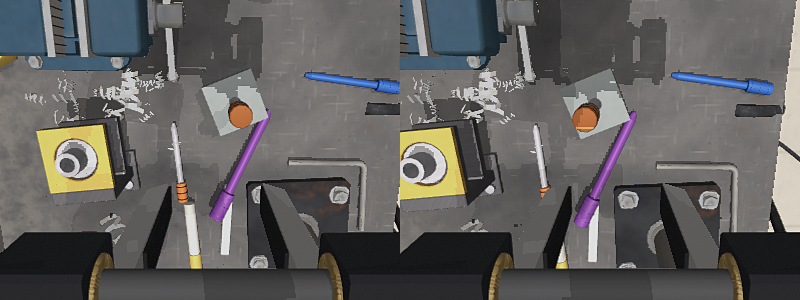

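The large orange handle's top shows at about (301,177) and (245,180), standing alone in the grey stand and clear of the purple rod. I'll triangulate it and grasp.

Run:
```python
from h import *
k=[np.load(f"ko{i}.npy",allow_pickle=True).item() for i in (0,1)]
x,e=tri(list(zip(k,[(301,177),(245,180)]))); print(x,e)
a=np.mean([onplane(k[0],(301,177),.165),onplane(k[1],(245,180),.165)],0)[:2]; print(a)
a=(a*2+np.array([.567,-.0178]))/3
r.move_l((*a,.21),vel=.2)
print(r.move_l((*a,.151),vel=.08,guard=5),telemetry.current_ee_pos())
f0=telemetry.current_wrist_force()
gripper_to(.01,45)
print(telemetry.current_opening(),telemetry.current_finger_force(),telemetry.current_wrist_force()-f0)
b=telemetry.current_ee_pos()
print(r.move_l((b[0],b[1],.24),vel=.12,guard=15),telemetry.current_wrist_force())
r.move_l((b[0],b[1],.31),vel=.2)
r.move_l((.60,-.13,.31),vel=.25); r.hold(.3)
print(telemetry.current_opening(),telemetry.current_wrist_force(),telemetry.current_torque(),telemetry.current_t())
for c in ("scene","top","wrist"):
    im=vision.snapshot(c); save("p_"+c,im); K=vision.get_calibration(c); np.save(f"kp_{c}.npy",K,allow_pickle=True)
    print(c,[m for m in marks("rod_tip",c)],[m for m in marks("rod_grip",c)])
K=vision.get_calibration("scene"); T=telemetry.current_ee_pos(); print(T)
u,v=proj(K,(T[0],T[1],.24)).astype(int); print(u,v)
s=vision.snapshot("scene")[max(0,v-75):v+75,u-75:u+75]; w=vision.snapshot("wrist")[120:420,80:480]
save("p",np.hstack([cv2.resize(s,(300,300)),w]))
```

```text
[ 0.56886708 -0.01919303  0.16149283] 9.77366363246856e-05
[ 0.56833763 -0.01917123]
False [ 0.56840484 -0.01878277  0.15147061]
0.019084589728881978 44.99876797199249 [-0.93100222  0.62158963 -0.31207933]
False [ 0.10654727  0.22280038 -1.8448912 ]
0.019532997577311417 [-0.54789249  0.45855795 -2.88977385] [ 0.05074865 -0.03408822  0.00791535] 23.7583
scene [([0.5841, 0.0314, 0.0068], 0.85), ([0.5411, 0.0722, 0.0018], 0.64), ([0.5991, -0.0984, 0.0034], 0.61), ([0.603, -0.1263, 0.1658], 0.53)] [([0.5549, 0.1775, 0.0058], 0.96)]
top [([0.5807, 0.0298, 0.0042], 0.69), ([0.5988, -0.0975, -0.0023], 0.59), ([0.5363, 0.0747, 0.002], 0.58)] [([0.7061, -0.0268, 0.0247], 0.64), ([0.555, 0.1815, 0.0125], 0.59)]
wrist [([0.6001, -0.0942, 0.0046], 0.97), ([0.5962, -0.128, 0.1659], 0.96), ([0.5367, 0.0739, 0.0049], 0.89), ([0.5814, 0.0277, 0.0078], 0.77)] [([0.5994, -0.1255, 0.3063], 0.87), ([0.5501, 0.1798, 0.0096], 0.8), ([0.695, -0.0863, 0.0079], 0.74), ([0.7063, -0.0315, 0.0228], 0.66)]
[ 0.60000118 -0.13000902  0.3099976 ]
265 111
```

View pics/p.png

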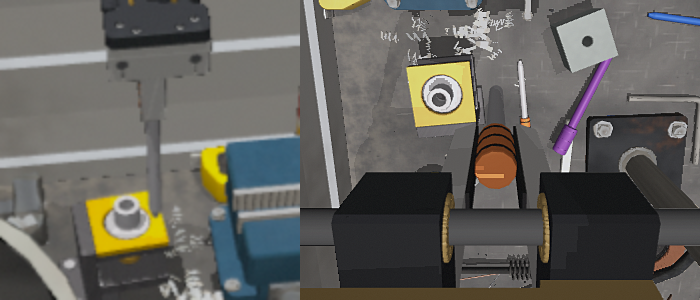

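The rod is held with its point down, the tip at about (277,205) in the wrist image, and the bush and pocket look undisturbed. The freestanding look-alikes have toppled. They were already lying at t≈4 s, when the arm was still far from them. I'll check the bystanders and the tip offset.

Run:
```python
from h import *
K=np.load("kp_wrist.npy",allow_pickle=True).item()
for dx in (-.004,0,.004): print(dx,proj(K,(.6+dx,-.13,.164)))
im=cv2.imread("pics/p_wrist.png"); g=cv2.cvtColor(im,cv2.COLOR_BGR2GRAY)
print(g[190:245:3,262:292:2])
a,b=cv2.imread("pics/top0.png"),cv2.imread("pics/p_top.png")
save("cmp",np.hstack([cv2.resize(x[100:320,190:410],(400,400))for x in(a,b)])[:,:,::-1])
```

```text
-0.004 [274.72639626 203.83304775]
0 [274.72252686 208.10674683]
0.004 [274.71868239 212.35291033]
[[119 117 117 114 114 112 111 114 111 112 117 114 114 114 117]
 [118 116 117 112 112 110 112 112 112 114 117 114 113 111 115]
 [119 115 115 111 112 112 112 111 113 116 122 119 119 115 115]
 [119 117 114 113 111 113 113 112 111 113 120 114 112 113 115]
 [116 117 115 114 113 114 115 112 112 111 117 114 115 114 117]
 [120 115 117 115 112 113  99  92 108 113 112 112 112 110 111]
 [120 114 116 117  82  79  82  90  88  84 112 105 109 108 109]
 [117 112 114 112  75  81  82  80  80  85  84 104 105 105 108]
 [ 68 113 111 110  75  81  81  80  80  77  82 105 104 104 103]
 [ 61 111 110  96  77  81  82  80  80  76  82 102 102 101 100]
 [ 74 111 105  96  78  82  80  79  80  75  75  98  96  93  98]
 [101 110 103  78  79  81  81  79  80  76  75  97  92  96  98]
 [112 111  88  76  80  80  80  80  79  76  74  94  92  95  98]
 [108  90  88  74  79  81  81  80  79  76  76  93  94  94  93]
 [117  72  88  74  79  81  82  80  79  77  74  90  93  94  94]
 [111  39  88  76  79  81  81  80  80  76  76  77  96  94  96]
 [113  57  91  76  80  82  80  81  80  77  77  72  94  94  93]
 [113  82  86  77  80  82  81  80  81  78  75  73  97  95  95]
 [ 63  91  87  80  68  69  70  71  70  66  70  74  97  98  95]]
```

View pics/cmp.png

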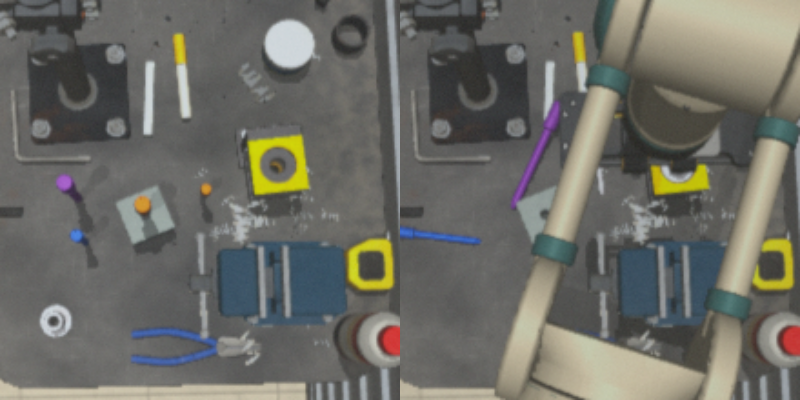

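The marker, soapstone and pliers are unmoved, and the tip is in line with the TCP to within about a millimetre. Next I'll thread the rod in with a guarded move.

Run:
```python
from h import *
x=(.6232,-.1899)
r.move_l((*x,.31),vel=.2); r.move_l((*x,.28),vel=.1); r.hold(.2)
f0=telemetry.current_wrist_force()
for z in (.25,.225,.197,.18,.162):
    hit=r.move_l((*x,z),vel=.05,guard=8)
    print(z,hit,telemetry.current_ee_pos().round(4),(telemetry.current_wrist_force()-f0).round(2),telemetry.current_torque().round(2),round(telemetry.current_opening(),4),telemetry.current_t())
    if hit: break
```

```text
0.25 False [ 0.6233 -0.19    0.2501] [-0.46  0.52 -0.01] [ 0.01  0.05 -0.04] 0.0193 26.1833
0.225 False [ 0.6232 -0.1899  0.2249] [ 0.13  0.7  -0.22] [ 0.06  0.   -0.02] 0.0193 26.8333
0.197 False [ 0.6233 -0.1899  0.197 ] [ 0.16  0.14 -0.61] [ 0.07 -0.    0.07] 0.0198 27.5417
0.18 False [ 0.623  -0.1898  0.1796] [-0.39  0.01  0.  ] [ 0.03  0.   -0.01] 0.0189 28.0333
0.162 False [ 0.623  -0.1898  0.1616] [ 0.06 -0.19 -1.4 ] [-0.01 -0.02 -0.02] 0.0194 28.5417
```

Run:
```python
from h import *
for c in ("scene","wrist","top"):
    vision.snapshot(c)
    for t in ("bush_centre","rod_tip","rod_grip","jig_pocket"): print(c,t,[m for m in marks(t,c) if abs(m[0][0]-.623)<.04 and abs(m[0][1]+.19)<.04])
e=telemetry.current_ee_pos()
for d in ((0,.004),(0,-.004),(.004,0),(-.004,0)):
    h=r.move_l((e[0]+d[0],e[1]+d[1],e[2]),vel=.02,guard=5); p=telemetry.current_ee_pos()-e
    print(d,h,p.round(4),telemetry.current_wrist_force().round(1)); r.move_l(e,vel=.05)
r.hold(.3);print(telemetry.current_ee_pos(),telemetry.current_wrist_force(),telemetry.current_opening(),telemetry.current_t())
```

```text
scene bush_centre [([0.624, -0.1896, 0.1021], 0.56), ([0.6248, -0.1899, 0.0861], 0.5)]
scene rod_tip []
scene rod_grip []
scene jig_pocket [([0.6251, -0.1894, 0.0885], 0.73)]
wrist bush_centre [([0.6254, -0.1924, 0.1046], 0.69)]
wrist rod_tip []
wrist rod_grip [([0.6246, -0.188, 0.1569], 0.57)]
wrist jig_pocket []
top bush_centre [([0.6235, -0.1907, 0.1033], 0.46)]
top rod_tip []
top rod_grip []
top jig_pocket [([0.6199, -0.1926, 0.0897], 0.83)]
(0, 0.004) True [-0.0001  0.0013 -0.0005] [ 0.8 -1.3  0.1]
(0, -0.004) False [-0.0002 -0.0027 -0.0005] [ 0.5  4.  -2.3]
(0.004, 0) False [ 0.0033 -0.0005 -0.    ] [-2.1 -1.  -0.4]
(-0.004, 0) False [-0.0022 -0.0001  0.0004] [ 5.  -0.3 -3.2]
[ 0.62272426 -0.18989282  0.16191289] [ 0.91959188 -0.9589762  -1.46485773] 0.019295113779590027 31.9
```

```bash
python3 -c "
from plant import r; print(r.sign_off())"
```

```text
the job is handed in; nothing more can be done
None
```

I handed the job in at about 32 s: the bush is seated and released in the jig pocket, and the orange rod is held upright through bush and guide with its point about 15 mm above the table by arm position (I didn't see the point itself); pliers, soapstone and marker had not moved when last checked, before threading, but the look-alike rods toppled early on, already lying at about 4 s with the arm far from them.

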